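# Drop the probe of a dry-block heater by one hole of its mast

## Robot

A 6-joint arm with a two-finger parallel gripper is mounted at the origin on the work surface. World frame = base frame: x ahead of the robot, y to its left, z up, the work surface at z = 0. Lengths are in m, angles in degrees, forces in N, time in s.
With the tool pointing down it reaches from about 0.4 to 0.825 m from the base axis. Payload 7 kg.
Tool frame: the origin (TCP) lies between the finger pads; the fingertips stand 19 mm ahead of it and the grasp point (between the pads) is the TCP (r.finger_overhang is the distance from the TCP to the fingertips, in m); z points along the fingers, y is the direction in which the jaws open and shut (so a half turn about z gives the same grasp; the last joint's range is limited). The gripper opens to 88 mm and grips with 3 to 60 N. Pads are 19 mm wide; open, the fingers measure 130 mm over their backs; the gripper's body (78 mm by 193 mm) begins 47 mm behind the grasp point.
Start: joints at [-51.732, 20.546, 0.682, 0, -70.136, -16.507], TCP at [0.25, -0.627, 0.246] pointing down, gripper open.
Joint ranges: [-176.03, 176.03], [-82.01, 121.73], [-58.28, 71.71], [-173.87, 95.51], [-174.79, -0.11], [-173.66, 173.66]. Speed limits (degrees/s): [136.94, 136.94, 172.46, 180, 180, 180].

## Interface

Orientations are given as [roll, pitch, yaw] about the fixed x, y, z axes, in that order (R = Rz(yaw) Ry(pitch) Rx(roll)).
In Python, from plant import r, optics gives the robot as it stands. The module is installed in compiled form; this text tells all that it offers.
- The arm moves only by the tool step_arm, never from a script. Its argument "increments" is a list of rows, each an object of numbers: "tx", "ty", "tz": the shift along the world's x, y, z in mm; "ax", "ay", "az": the turn, a rotation vector about the world's x, y, z in degrees; "claw": the gripper command: -1 is shut, 1 is fully open, values between are in proportion. In form: [{"tx": .., "ty": .., "tz": .., "ax": .., "ay": .., "az": .., "claw": ..}, ...]. A call has 1 to 12 rows; each row shifts and turns the commanded pose from where the row before left it; what a row does not reach is not made up. A row lasts 1/10 s, in which the tool goes at most 50 mm and 8.59 degrees, less where a joint would pass 70% of its speed; a pose out of reach is approached as far as the arm can. A call with a gripper value outside its range is refused whole. The fingers move at their own pace and stop on an object; "newtons" is the grip in N (left out, the last holds). Time passes only in rows, so rows that do not move let the fingers close. It gives the time, the measured TCP pose, the force and the opening at its end, in the units of the state.
- r.get_state(): the state, without advancing time (a new reading comes with each control period).
- optics.capture(name): name is "side" or "top" or "wrist"; returns a dict with "image" (400x640x3 uint8, blue, green, red), "depth" (400x640 float32, m along the optical axis (not along the pixel's ray), 0 where there is no reading), "fx", "fy", "cx", "cy" (pixels), "distortion" ([k1, k2, p1, p2, k3] as OpenCV has them; the pictures are not rectified), "R" (3x3) and "t" (3): a world point X has camera coordinates R X + t. Camera axes: x right, y down, z forward; pixel columns grow to the right and rows downward; lengths in m; the calibration is good to about 2 mm. A picture is of the moment at which its call begins.
- r.close_job(): hands the job in, once; it reports no verdict.
The state is a dict: "time_s": time; "joints": joint angles; "qd": joint speeds; "joint_torque": joint torques, N m; "tcp_pos": TCP position; "eef_rot": TCP orientation; "contact_force": force on the tool from outside, world axes, zero at the start; "moment": the same for the moment, N m; "gripper_width": finger opening in m.
Only numpy, scipy, OpenCV 4.12 (cv2) and the standard library are available. Lean on these libraries where they do the work, as an engineer would, in place of code of your own. Each camera call takes 0.05 s, during which the arm holds its last target. There are 200 camera calls.

## Task

Swing the temperature probe's arm round against its stop so the probe hangs over its well in the heater block, then squeeze the mast's button and collapse the telescoping mast to its next hole, where the pin must snap in and the button come fully out again, with the probe standing in the well. Push gently: never force the mast against a locked pin (keep to about 20 N), push the arm lightly, and leave the loose things around the heater where they are.

Things in the scene. Friction and masses are not known exactly. Their poses are not given: they have to be found in the camera images.
- heater: White dry-block heater fixed to the bench; the housing spans x -80 to +130 mm and y -150 to +130 mm about this origin (on the bench) and is 90 mm high, the dark drilled block on it tops out at 95 mm with a few capped tubes up to 106 mm; a lower sloped panel lies in front, to x -180 mm. z is up. A fixed square aluminium outer tube, 26 mm wide and 155 mm high, stands on the bench at x +5, y +165 mm; the mast slides in it.
- well (a point): Mouth of the empty probe well in the block's top, 95 mm above the bench, 14 mm wide, at x +5, y +45 mm of the heater.
- head (a point): Centre of the grey plastic head on top of the mast's inner tube, on the mast axis; its axes are the heater's. The head is a block 36 mm (x) by 30 mm (y) by 40 mm (z); its flat top is 20 mm above this point and is where the mast may be pushed down. The round button stands out of the head's +x face; the -x face is flat. Directly under the head are a collar of 18 mm radius and the probe arm.
- button (a point): Centre of the outer face of the sprung button, a disc of 9 mm radius at mid height of the head, 26 mm from the mast axis in the heater's +x when out. Squeezing the head between two fingers along x pushes it in, against 5 N rising to 9 N.
- release (a joint): How far the button (and the locking pin joined to it) is pressed in, m: 0 fully out (pin in a hole), 0.007 fully in. The pin is clear of its hole above about 0.0045. While the pin rides on the tube wall between two holes the button rests at about 0.0045 by itself; at a hole it springs out to 0.
- mast (a joint): How far the mast's inner tube has been collapsed into the fixed outer tube, m: 0 at the present (top) hole, grows downward, at most 0.094. The next hole is 0.032 to 0.054 below the first, differing from mast to mast; another hole lies 0.038 below that. The tube stays where it is left by friction: sliding it down takes about 5 to 7 N, up about 12 to 14 N; a pin in a hole has 1.5 mm play up and down.
- pin: The brass locking pin low in the tube, 8 mm wide, whose end shows in the holes of the outer tube's +x face; it moves with the button.
- probe_arm (a joint): Angle of the probe arm about the vertical mast axis, rad: 0 at its stop, with the probe over the well (arm along the heater's -y); it grows as the arm swings clockwise seen from above, towards the heater's -x. Stiff: it takes about 0.12 N m and stays where left.
- bar (a point): Point on the middle line of the probe arm's bar, 80 mm out from the mast axis and 30 mm below the head's centre: a place to push. The bar is 10 mm wide and 10 mm high, runs along this frame's y axis (-y outward) and ends in a 16 mm clamp block 120 mm out. It goes down with the mast.
- probe: Origin: lower end of the 6 mm steel probe that hangs from the arm's end, 120 mm from the mast axis, 145 mm below the bar; about 20 mm above the block at the start.
- reagent: Bystander: amber bottle, 48 mm across, 110 mm high, origin under its base.
- beaker: Bystander: glass beaker, 64 mm across, 75 mm high, origin under its base.
- tube_rack: Bystander: blue divided rack 100 x 160 x 45 mm, origin under its centre.
- jar: Bystander: jar 56 mm across, 60 mm high, origin under its base.
- timer: Bystander: flat white timer 55 x 65 x 18 mm lying on the heater housing, origin under its centre.
- spare_probe: Bystander: spare probe lying flat, black handle 100 x 12 x 12 mm (origin under its centre) and a 120 mm steel rod along +x.

How it is judged:
By the outcome, as a careful person would: the job done as asked, in the order asked, and still so for the second after the job is handed in, with the robot touching nothing.
It also fails if it takes over 58 s, if anything falls off the work surface, if the arm or the gripper's body presses on something with over 40 N, if the wrist force passes 120 N, or if a joint passes its speed limit or range.

## Working session

There is one attempt and no reset: what is moved stays moved. The work goes in short steps, Python scripts to look and compute and a tool call to move; the robot and the scene stay as the last step left them, time stands still between calls to the robot, and variables do not carry over. Pictures are saved under pics/ and viewed, about 8 in all and at most 12, crops included, and the job is handed in when it is done.

Besides the shell and the picture viewer there is one more tool, called after "Call:" as name(argument=value, ...), one argument or row to a line, values as JSON. step_arm: Moves the arm, as the interface text tells. Its arguments: {"type":"object","properties":{"increments":{"type":"array","items":{"type":"object","properties":{"tx":{"type":"number"},"ty":{"type":"number"},"tz":{"type":"number"},"ax":{"type":"number"},"ay":{"type":"number"},"az":{"type":"number"},"claw":{"type":"number"}}}},"newtons":{"type":"number"}},"required":["increments"]}

```bash
mkdir -p pics; cat > h.py <<'E'
import numpy as np, cv2
from plant import r, optics
def cap(n,f=None):
    c=optics.capture(n)
    if f: cv2.imwrite('pics/'+f,c['image'])
    K=np.array([[c['fx'],0,c['cx']],[0,c['fy'],c['cy']],[0,0,1]]);c['K']=K
    return c
def cloud(c):
    h,w=c['depth'].shape
    u,v=np.meshgrid(np.arange(w),np.arange(h))
    p=cv2.undistortPoints(np.stack([u,v],-1).reshape(-1,1,2).astype(np.float64),c['K'],np.array(c['distortion'])).reshape(-1,2)
    z=c['depth'].reshape(-1).astype(float)
    X=np.c_[p*z[:,None],z]
    W=(X-c['t'])@np.array(c['R'])
    W[z==0]=np.nan
    return W.reshape(h,w,3)
def proj(c,P):
    rv=cv2.Rodrigues(np.array(c['R'],float))[0]
    return cv2.projectPoints(np.array(P,float).reshape(-1,1,3),rv,np.array(c['t'],float),c['K'],np.array(c['distortion']))[0].reshape(-1,2)
E
python3 - <<'E'
from h import *
a=cap('side','s0.png');b=cap('top','t0.png')
for c in(a,b): print(-np.array(c['R']).T@c['t'], np.array(c['R'])[2])
np.savez('c0.npz',s=cloud(a),t=cloud(b))
print(r.get_state())
E
```

```text
[0.08193204 0.81472544 0.90071506] [ 0.42813615 -0.68422748 -0.59036615]
[ 0.45798471 -0.01942199  1.09069503] [ 0.14475088  0.01559505 -0.98934523]
{'time_s': 0.1, 'joints': array([-5.17324127e+01,  2.05853853e+01,  6.40240300e-01, -1.70889538e-02,
       -7.01363683e+01, -1.65065345e+01]), 'qd': array([ 0.09836937, -0.02519549,  0.11208197,  0.00479641, -0.06808951,
       -0.05653183]), 'joint_torque': array([-7.64376691e-04, -5.84163415e+01,  2.93753064e+01,  7.01565340e+00,
        1.01463767e-02, -8.30884323e-05]), 'tcp_pos': array([ 0.25006962, -0.62653598,  0.24474961]), 'eef_rot': array([ 1.79917281e+02, -7.75823161e-03, -1.58244760e+02]), 'contact_force': array([-0.24653262, -0.29274117, -0.06287859]), 'moment': array([ 0.02782911, -0.01820279,  0.00360431]), 'gripper_width': 0.0875866823345878}
```

View pics/s0.png

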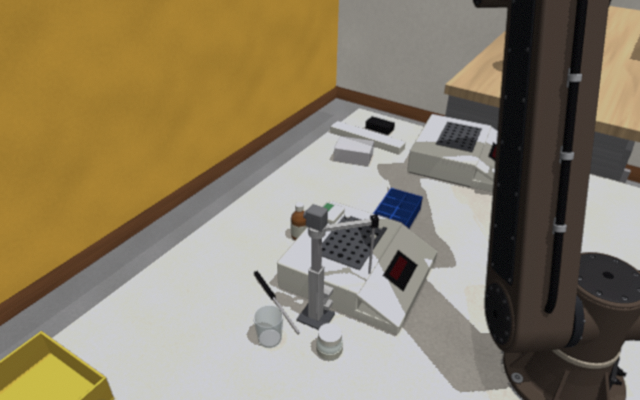

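View pics/t0.png

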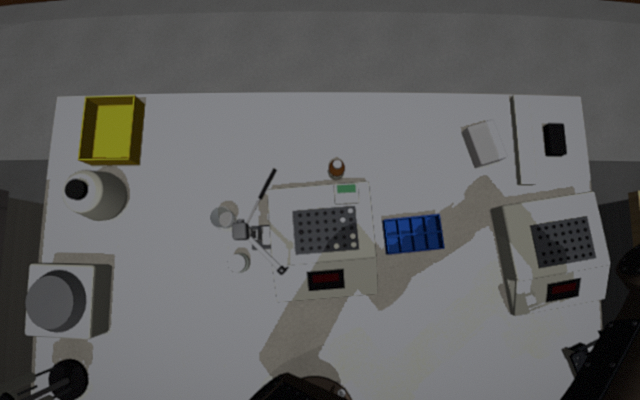

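Side: mast head at (316,217), arm running to the clamp at (375,222), jar at (330,342), beaker at (268,325). Top: head near (243,231), clamp (283,270), block (325,230), spare probe (262,195).

```bash
python3 - <<'E'
from h import *
d=np.load('c0.npz')
t=d['t'];s=d['s']
for n,(W,box) in dict(top=(t,(200,320,150,300)),side=(s,(220,420,180,360))).items():
    u0,u1,v0,v1=box; P=W[v0:v1,u0:u1].reshape(-1,3)
    P=P[(P[:,0]>.3)&(P[:,0]<.9)]
    for lo,hi in((.30,.325),(.25,.275),):
        Q=P[(P[:,2]>lo)&(P[:,2]<hi)]
        print(n,lo,len(Q),Q.min(0).round(4) if len(Q) else'',Q.max(0).round(4) if len(Q) else'',np.median(Q,0).round(4))
    Q=P[(P[:,2]>.302)&(P[:,2]<.32)][:,:2].astype(np.float32)
    if len(Q)>4: print('head rect',cv2.minAreaRect(Q))
    Q=P[(P[:,2]>.245)&(P[:,2]<.275)]
    print(n,Q[::max(1,len(Q)//25)].round(3).tolist())
# block top dark region
c=cv2.imread('pics/t0.png').max(2)
P=t[200:260,285:365].reshape(-1,3);m=(c[200:260,285:365].reshape(-1)<80)&(abs(P[:,2]-.095)<.008)
print('block',m.sum(),cv2.minAreaRect(P[m][:,:2].astype(np.float32)),P[m].mean(0))
P=t[170:310,255:385].reshape(-1,3);m=(abs(P[:,2]-.09)<.004)
print('housing',cv2.minAreaRect(P[m][:,:2].astype(np.float32)),np.median(P[m],0))
E
python3 - <<'E'
import cv2
a=cv2.imread('pics/s0.png')[180:360,230:450];b=cv2.imread('pics/t0.png')[150:310,200:390]
import numpy as np
a=cv2.resize(a,None,fx=2.6,fy=2.6,interpolation=3)
b=cv2.resize(b,None,fx=4,fy=4,interpolation=3)
cv2.imwrite('pics/t0c.png',b[:600])
E
```

```text
top 0.3 241 [0.4853 0.1378 0.3009] [0.5192 0.1701 0.3139] [0.5021 0.1533 0.3093]
top 0.25 297 [0.4117 0.0592 0.2515] [0.5167 0.1523 0.2746] [0.4523 0.1004 0.2648]
head rect ((0.5023989677429199, 0.15428698062896729), (0.03603651747107506, 0.030040139332413673), 6.201334476470947)
top [[0.517, 0.144, 0.254], [0.504, 0.138, 0.271], [0.498, 0.137, 0.265], [0.487, 0.139, 0.265], [0.485, 0.136, 0.266], [0.481, 0.139, 0.265], [0.478, 0.128, 0.264], [0.474, 0.13, 0.263], [0.472, 0.119, 0.262], [0.467, 0.12, 0.267], [0.465, 0.111, 0.256], [0.461, 0.112, 0.263], [0.457, 0.112, 0.264], [0.454, 0.1, 0.253], [0.45, 0.096, 0.264], [0.446, 0.093, 0.265], [0.441, 0.098, 0.264], [0.439, 0.089, 0.264], [0.437, 0.08, 0.263], [0.433, 0.087, 0.264], [0.431, 0.078, 0.264], [0.429, 0.073, 0.271], [0.427, 0.068, 0.273], [0.425, 0.064, 0.27], [0.423, 0.062, 0.272], [0.42, 0.062, 0.272], [0.416, 0.073, 0.27]]
side 0.3 217 [0.4841 0.1431 0.3   ] [0.522  0.1751 0.3099] [0.5013 0.163  0.3065]
side 0.25 577 [0.4103 0.0627 0.25  ] [0.5189 0.1783 0.2749] [0.4672 0.123  0.2613]
head rect ((0.5032730102539062, 0.158
[... 287 characters left out ...]
0.426, 0.083, 0.256], [0.475, 0.127, 0.261], [0.439, 0.097, 0.257], [0.509, 0.173, 0.274], [0.462, 0.118, 0.258], [0.415, 0.077, 0.252], [0.472, 0.133, 0.262], [0.415, 0.077, 0.249], [0.477, 0.139, 0.26], [0.503, 0.171, 0.268], [0.471, 0.129, 0.254], [0.488, 0.147, 0.256], [0.488, 0.167, 0.267], [0.486, 0.161, 0.262], [0.506, 0.174, 0.256], [0.494, 0.172, 0.258], [0.508, 0.175, 0.248]]
block 2574 ((0.5196863412857056, -0.029426798224449158), (0.11717390269041061, 0.16878361999988556), 4.9916462898254395) [ 0.51851857 -0.02664403  0.09441641]
housing ((0.5526214838027954, -0.0028781890869140625), (0.24932831525802612, 0.30358707904815674), 5.885505199432373) [0.53666326 0.00133287 0.08989408]
```

View pics/t0c.png

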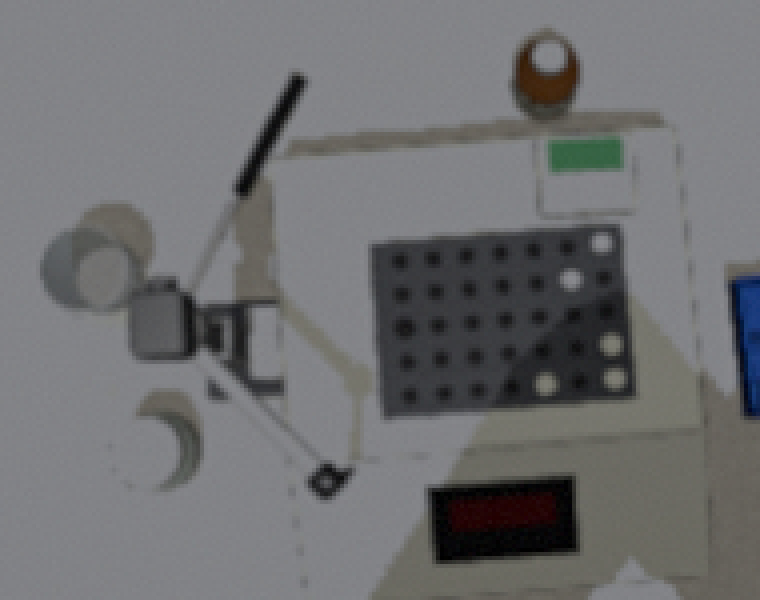

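The top crop shows the head at (162,325), the arm's clamp at (327,481), the empty well as the biggest dark hole at (404,327), and the jar and beaker on either side of the mast. I'll refine yaw from the head and well, then plan the push.

```bash
cat > plan.py <<'E'
from h import *
M=np.array([.5025,.1555]);th=np.radians(5.5)
Rh=np.array([[np.cos(th),-np.sin(th)],[np.sin(th),np.cos(th)]])
def push(phi,rad,off):
    f=np.radians(phi);d=np.array([-np.sin(f),-np.cos(f)]);n=np.array([-np.cos(f),np.sin(f)])
    return M+Rh@(rad*d+off*n)
E
python3 - <<'E'
from plan import *
d=np.load('c0.npz');t=d['t']
g=cv2.imread('pics/t0.png').max(2)
print(g[226:238,295:308])
print('well',t[232,301],t[228:237,297:306].reshape(-1,3).mean(0))
w=t[232,301,:2]; 
v=M-w; print('len',np.hypot(*v),'yaw',np.degrees(np.arctan2(-v[0],v[1])))
P=t[255:280,260:300].reshape(-1,3);P=P[(P[:,2]>.266)&(P[:,2]<.28)];print('clamp',P.mean(0),len(P))
v=Rh.T@(P.mean(0)[:2]-M);print(np.hypot(*v),'phi',np.degrees(np.arctan2(-v[0],-v[1])))
for phi,off in((48,45),(48,26),(36,26),(24,26),(12,26),(0,26)):print(phi,off,push(phi,.085,off/1e3).round(4),'yaw',-84.5-phi)
E
```

```text
[[59 61 61 59 61 57 59 60 63 63 61 63 63]
 [56 61 60 61 65 62 64 65 62 61 61 63 61]
 [60 60 60 63 62 59 58 59 62 60 62 61 63]
 [61 60 61 62 54 46 49 51 60 63 63 64 58]
 [61 58 62 53 41 30 30 33 49 58 62 60 51]
 [63 60 58 47 32 26 22 25 41 55 61 61 48]
 [59 61 61 47 31 26 30 25 37 53 60 61 54]
 [60 61 61 54 42 28 29 33 47 58 60 63 61]
 [61 60 63 60 52 45 42 47 57 61 65 64 62]
 [62 60 64 61 61 57 55 60 62 62 63 64 66]
 [65 60 61 63 63 63 65 62 63 64 65 62 64]
 [66 61 61 62 64 62 61 59 62 64 63 64 62]]
well [0.51269343 0.0354735  0.09220785] [0.51258201 0.03535681 0.09438664]
len 0.1204585643247702 yaw 4.854284055769484
clamp [0.42534698 0.07349384 0.27039412] 75
0.112594846070716 phi 48.75345535229512
48 45 [0.4119 0.1232] yaw -132.5
48 26 [0.4259 0.1104] yaw -132.5
36 26 [0.437  0.0955] yaw -120.5
24 26 [0.4509 0.0831] yaw -108.5
12 26 [0.467 0.074] yaw -96.5
0 26 [0.4848 0.0684] yaw -84.5
```

Call:
step_arm(
  increments=[
    {"tz": 40,"tx": 20,"ty": 10,"claw": -1},
    {"tz": 40,"tx": 30,"ty": 20,"az": 5,"claw": -1},
    {"tz": 20,"tx": 40,"ty": 25,"az": 7,"claw": -1},
    {"tx": 30,"ty": 35,"az": 7,"claw": -1},
    {"tx": 20,"ty": 40,"az": 6.5,"claw": -1},
    {"tx": 10,"ty": 45,"claw": -1},
    {"tx": 0,"ty": 45,"claw": -1},
    {"tx": 0,"ty": 45,"claw": -1},
    {"ty": 45,"claw": -1},
    {"ty": 45,"claw": -1},
    {"ty": 45,"claw": -1},
    {"ty": 45,"claw": -1},
  ],
  newtons=20,
)

```text
$.increments[0]: bad value
```

Call:
step_arm(
  increments=[
    {"tx": 20,"ty": 10,"tz": 40,"ax": 0,"ay": 0,"az": 0,"claw": -1},
  ],
  newtons=20,
)

```text
time_s: 0.2
tcp_pos: [0.2677, -0.6148, 0.2792]
eef_rot: [179.3, -0.1, -158.4]
contact_force: [2.2, -0.6, -1.2]
gripper_width: 0.0839
```

Call:
step_arm(
  increments=[
    {"tx": 30,"ty": 30,"tz": 20,"ax": 0,"ay": 0,"az": 0,"claw": -1},
    {"tx": 30,"ty": 30,"tz": 20,"ax": 0,"ay": 0,"az": 6,"claw": -1},
    {"tx": 30,"ty": 35,"tz": 10,"ax": 0,"ay": 0,"az": 6,"claw": -1},
    {"tx": 30,"ty": 35,"tz": 10,"ax": 0,"ay": 0,"az": 6,"claw": -1},
    {"tx": 10,"ty": 37,"tz": 0,"ax": 0,"ay": 0,"az": 7.5,"claw": -1},
    {"tx": 10,"ty": 40,"tz": 0,"ax": 0,"ay": 0,"az": 0,"claw": -1},
    {"tx": 10,"ty": 40,"tz": 0,"ax": 0,"ay": 0,"az": 0,"claw": -1},
    {"tx": 10,"ty": 45,"tz": 0,"ax": 0,"ay": 0,"az": 0,"claw": -1},
    {"tx": 10,"ty": 45,"tz": 0,"ax": 0,"ay": 0,"az": 0,"claw": -1},
    {"tx": 10,"ty": 45,"tz": 0,"ax": 0,"ay": 0,"az": 0,"claw": -1},
    {"tx": 0,"ty": 45,"tz": 0,"ax": 0,"ay": 0,"az": 0,"claw": -1},
    {"tx": 0,"ty": 45,"tz": 0,"ax": 0,"ay": 0,"az": 0,"claw": -1},
  ],
)

```text
time_s: 1.4
tcp_pos: [0.4499, -0.1431, 0.3452]
eef_rot: [180.0, -0.0, -132.7]
contact_force: [1.2, -0.0, -0.0]
gripper_width: 0.0002
```

Call:
step_arm(
  increments=[
    {"tx": 0,"ty": 45,"tz": 0,"ax": 0,"ay": 0,"az": 0,"claw": -1},
    {"tx": -5,"ty": 45,"tz": 0,"ax": 0,"ay": 0,"az": 0,"claw": -1},
    {"tx": -10,"ty": 45,"tz": 0,"ax": 0,"ay": 0,"az": 0,"claw": -1},
    {"tx": -10,"ty": 45,"tz": 0,"ax": 0,"ay": 0,"az": 0,"claw": -1},
    {"tx": -10,"ty": 40,"tz": 0,"ax": 0,"ay": 0,"az": 0,"claw": -1},
    {"tx": -5,"ty": 25,"tz": 0,"ax": 0,"ay": 0,"az": 0,"claw": -1},
    {"tx": 0,"ty": 0,"tz": 0,"ax": 0,"ay": 0,"az": 0,"claw": -1},
    {"tx": 0,"ty": 0,"tz": 0,"ax": 0,"ay": 0,"az": 0,"claw": -1},
  ],
)

```text
time_s: 2.2
tcp_pos: [0.4099, 0.1005, 0.3454]
eef_rot: [180.0, -0.0, -132.6]
contact_force: [-0.5, -0.3, -0.3]
gripper_width: 0.0002
```

Call:
step_arm(
  increments=[
    {"tx": 1,"ty": 23,"tz": 0,"ax": 0,"ay": 0,"az": 0,"claw": -1},
    {"tx": 0,"ty": 0,"tz": -25,"ax": 0,"ay": 0,"az": 0,"claw": -1},
    {"tx": 0,"ty": 0,"tz": -25,"ax": 0,"ay": 0,"az": 0,"claw": -1},
    {"tx": 0,"ty": 0,"tz": -22,"ax": 0,"ay": 0,"az": 0,"claw": -1},
    {"tx": 0,"ty": 0,"tz": 0,"ax": 0,"ay": 0,"az": 0,"claw": -1},
  ],
)

```text
time_s: 2.7
tcp_pos: [0.41, 0.1212, 0.2709]
eef_rot: [179.9, -0.3, -132.8]
contact_force: [0.4, -0.2, 0.7]
gripper_width: 0.0003
```

```bash
python3 - <<'E'
from h import *
c=cap('side');im=c['image'][150:300,260:440];cv2.imwrite('pics/s1.png',cv2.resize(im,None,fx=4,fy=4,interpolation=3))
print(r.get_state()['contact_force'])
E
```

```text
[-0.05696398 -0.12688995  1.07639627]
```

View pics/s1.png

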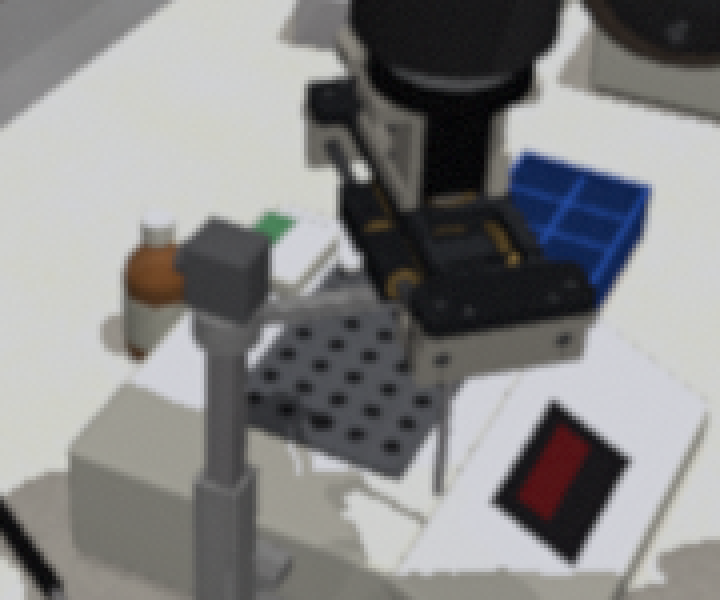

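The image shows the gripper on the far (heater −x) side of the bar, with the head at (225,270) and the bar running to (380,295). Now I'll swing the arm in small arcs.

Call:
step_arm(
  increments=[
    {"tx": 5,"ty": -4,"tz": 0,"ax": 0,"ay": 0,"az": 0,"claw": -1},
    {"tx": 5,"ty": -4,"tz": 0,"ax": 0,"ay": 0,"az": 0,"claw": -1},
    {"tx": 5,"ty": -5,"tz": 0,"ax": 0,"ay": 0,"az": 0,"claw": -1},
    {"tx": 3.5,"ty": -5,"tz": 0,"ax": 0,"ay": 0,"az": 4,"claw": -1},
    {"tx": 3.5,"ty": -5,"tz": 0,"ax": 0,"ay": 0,"az": 4,"claw": -1},
    {"tx": 4,"ty": -5,"tz": 0,"ax": 0,"ay": 0,"az": 4,"claw": -1},
  ],
)

```text
time_s: 3.35
tcp_pos: [0.438, 0.0949, 0.2742]
eef_rot: [-180.0, 0.1, -120.6]
contact_force: [-0.2, 1.0, 0.3]
gripper_width: 0.0004
```

Call:
step_arm(
  increments=[
    {"tx": 4.5,"ty": -4.5,"tz": 0,"ax": 0,"ay": 0,"az": 4,"claw": -1},
    {"tx": 4.5,"ty": -4,"tz": 0,"ax": 0,"ay": 0,"az": 4,"claw": -1},
    {"tx": 5,"ty": -4,"tz": 0,"ax": 0,"ay": 0,"az": 4,"claw": -1},
    {"tx": 5.5,"ty": -3.5,"tz": 0,"ax": 0,"ay": 0,"az": 4,"claw": -1},
    {"tx": 5,"ty": -3,"tz": 0,"ax": 0,"ay": 0,"az": 4,"claw": -1},
    {"tx": 5.5,"ty": -2.5,"tz": 0,"ax": 0,"ay": 0,"az": 4,"claw": -1},
  ],
)

```text
time_s: 3.95
tcp_pos: [0.4677, 0.0731, 0.274]
eef_rot: [-180.0, 0.0, -96.6]
contact_force: [-0.6, 0.6, -0.1]
gripper_width: 0.0002
```

```bash
python3 - <<'E'
from h import *
c=cap('side');im=c['image'][150:300,260:440];cv2.imwrite('pics/s2.png',cv2.resize(im,None,fx=4,fy=4,interpolation=3))
s=r.get_state();print(s['contact_force'],s['tcp_pos'],s['moment'])
E
```

```text
[-0.14765574 -1.32545081  0.32682461] [0.46838954 0.07298043 0.27394612] [-0.04929664 -0.03712273  0.02077617]
```

View pics/s2.png

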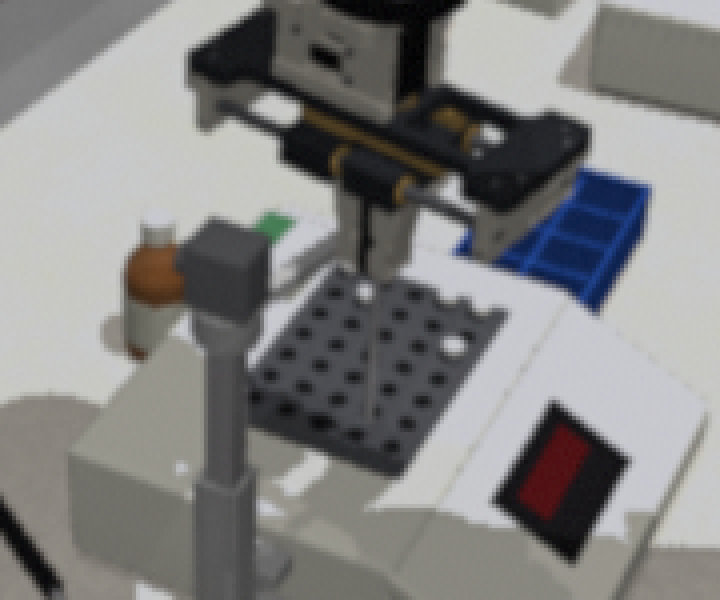

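The bar is moving with the gripper: the probe tip is at (372,410), near the block's front-left row. About 12° are left, so I'll creep in.

Call:
step_arm(
  increments=[
    {"tx": 4,"ty": -2,"tz": 0,"ax": 0,"ay": 0,"az": 3,"claw": -1},
    {"tx": 4,"ty": -1.5,"tz": 0,"ax": 0,"ay": 0,"az": 3,"claw": -1},
    {"tx": 3,"ty": -1,"tz": 0,"ax": 0,"ay": 0,"az": 3,"claw": -1},
    {"tx": 2,"ty": -0.5,"tz": 0,"ax": 0,"ay": 0,"az": 2.5,"claw": -1},
    {"tx": 1,"ty": 0,"tz": 0,"ax": 0,"ay": 0,"az": 0,"claw": -1},
  ],
)

```text
time_s: 4.5
tcp_pos: [0.4813, 0.0681, 0.2737]
eef_rot: [180.0, -0.0, -85.3]
contact_force: [-1.2, -1.8, 0.2]
gripper_width: -0.0
```

Call:
step_arm(
  increments=[
    {"tx": 0.5,"ty": 0,"tz": 0,"ax": 0,"ay": 0,"az": 0,"claw": -1},
    {"tx": 0.5,"ty": 0,"tz": 0,"ax": 0,"ay": 0,"az": 0,"claw": -1},
  ],
)

```text
time_s: 4.7
tcp_pos: [0.4822, 0.0684, 0.2736]
eef_rot: [180.0, -0.0, -85.3]
contact_force: [-0.9, -0.9, -0.1]
gripper_width: 0.0002
```

```bash
python3 - <<'E'
from h import *
c=cap('side');im=c['image'][150:300,260:440];cv2.imwrite('pics/s3.png',cv2.resize(im,None,fx=4,fy=4,interpolation=3))
s=r.get_state();print(s['contact_force'],s['tcp_pos'],s['moment'])
W=cloud(c)[215:290,270:400].reshape(-1,3);P=W[(W[:,2]>.252)&(W[:,2]<.263)&(W[:,1]<.135)&(W[:,1]>.09)]
print(len(P),P[:,:2].mean(0), np.polyfit(P[:,1],P[:,0],1))
E
```

```text
[-0.72450737 -1.26678714 -1.06723451] [0.48221467 0.06849633 0.27359041] [-0.35071992  0.57575277 -0.00716542]
31 [0.50033936 0.11155385] [-0.00805418  0.50123784]
```

Call:
step_arm(
  increments=[
    {"tx": 0.7,"ty": 0,"tz": 0,"ax": 0,"ay": 0,"az": 0,"claw": -1},
    {"tx": 0.7,"ty": 0,"tz": 0,"ax": 0,"ay": 0,"az": 0,"claw": -1},
  ],
)

```text
time_s: 4.95
tcp_pos: [0.4836, 0.0686, 0.2736]
eef_rot: [180.0, -0.0, -85.3]
contact_force: [-2.2, -0.7, -0.4]
gripper_width: 0.0004
```

Call:
step_arm(
  increments=[
    {"tx": 0.5,"ty": 0,"tz": 0,"ax": 0,"ay": 0,"az": 0,"claw": -1},
    {"tx": 0.5,"ty": 0,"tz": 0,"ax": 0,"ay": 0,"az": 0,"claw": -1},
  ],
)

```text
time_s: 5.15
tcp_pos: [0.4847, 0.0686, 0.2736]
eef_rot: [-180.0, 0.0, -85.2]
contact_force: [-1.0, -1.1, -0.6]
gripper_width: 0.0005
```

Call:
step_arm(
  increments=[
    {"tx": 0.5,"ty": 0,"tz": 0,"ax": 0,"ay": 0,"az": 0,"claw": -1},
    {"tx": 0.5,"ty": 0,"tz": 0,"ax": 0,"ay": 0,"az": 0,"claw": -1},
  ],
)

```text
time_s: 5.35
tcp_pos: [0.4857, 0.0686, 0.2735]
eef_rot: [180.0, -0.0, -85.2]
contact_force: [-1.3, -1.5, 0.5]
gripper_width: 0.0008
```

Call:
step_arm(
  increments=[
    {"tx": 0.5,"ty": 0,"tz": 0,"ax": 0,"ay": 0,"az": 0,"claw": -1},
    {"tx": 0.5,"ty": 0,"tz": 0,"ax": 0,"ay": 0,"az": 0,"claw": -1},
  ],
)

```text
time_s: 5.55
tcp_pos: [0.4867, 0.0686, 0.2736]
eef_rot: [180.0, -0.0, -85.2]
contact_force: [-0.9, -1.2, 0.0]
gripper_width: 0.0006
```

Call:
step_arm(
  increments=[
    {"tx": 0.5,"ty": 0,"tz": 0,"ax": 0,"ay": 0,"az": 0,"claw": -1},
    {"tx": 0.5,"ty": 0,"tz": 0,"ax": 0,"ay": 0,"az": 0,"claw": -1},
  ],
)

```text
time_s: 5.75
tcp_pos: [0.4877, 0.0686, 0.2736]
eef_rot: [-180.0, 0.0, -85.2]
contact_force: [-0.8, -1.3, -0.3]
gripper_width: 0.0004
```

```bash
python3 - <<'E'
from h import *
c=cap('side');im=c['image'][150:300,260:440];cv2.imwrite('pics/s3.png',cv2.resize(im,None,fx=4,fy=4,interpolation=3))
s=r.get_state();print(s['contact_force'],s['tcp_pos'],s['moment'])
E
```

```text
[-0.84914737 -1.87279224 -0.19027962] [0.48774162 0.06861663 0.27356374] [-0.35838033  0.54970185 -0.04341054]
```

View pics/s3.png

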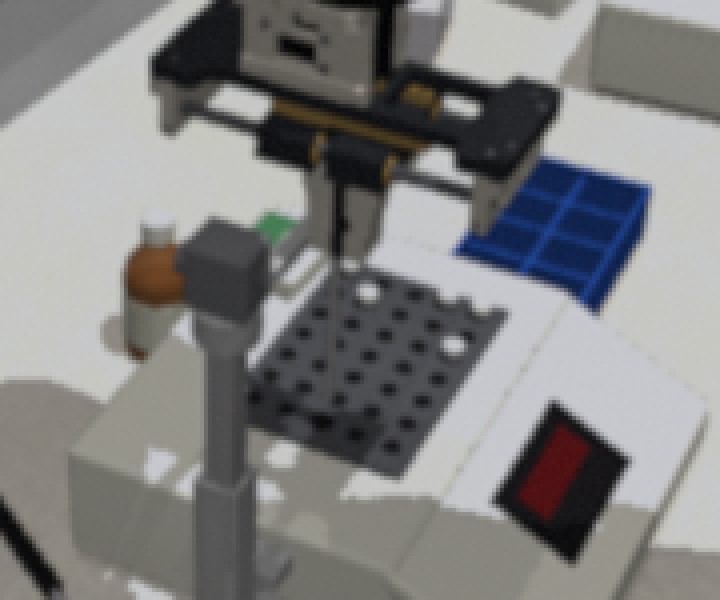

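The bar follows, with the probe tip now at about (333,405) and the well at about (321,422). I'll check where the tip should appear once it is over the well.

```bash
python3 - <<'E'
from plan import *
c=cap('side')
print('well',(proj(c,[.5128,.0355,.095])-[260,150])*4)
for th in(5,):
  th=np.radians(th)
  for phi in(0,3,6,9):
    a=th-np.radians(phi); d=np.array([np.sin(a),-np.cos(a)])
    p=M+.12*d
    print(phi,(proj(c,[*p,.115])-[260,150])*4,(proj(c,[*p,.24])-[260,150])*4)
E
```

```text
well [[325.08000533 416.23841728]]
0 [[325.69422792 390.90189295]] [[334.09086336 218.05972543]]
3 [[335.33913521 394.51533186]] [[344.39734522 221.53409389]]
6 [[344.75322978 398.46858605]] [[354.46245797 225.33415762]]
9 [[353.91450722 402.7553811 ]] [[364.2629814  229.45416977]]
```

About 3–4° still to go; continue.

Call:
step_arm(
  increments=[
    {"tx": 0.7,"ty": 0,"tz": 0,"ax": 0,"ay": 0,"az": 0,"claw": -1},
    {"tx": 0.7,"ty": 0,"tz": 0,"ax": 0,"ay": 0,"az": 0,"claw": -1},
    {"tx": 0.6,"ty": 0,"tz": 0,"ax": 0,"ay": 0,"az": 0,"claw": -1},
  ],
)

```text
time_s: 6.15
tcp_pos: [0.4897, 0.0686, 0.2736]
eef_rot: [180.0, 0.0, -85.2]
contact_force: [-0.7, -0.1, -0.1]
gripper_width: 0.0006
```

Call:
step_arm(
  increments=[
    {"tx": 0.5,"ty": 0,"tz": 0,"ax": 0,"ay": 0,"az": 0,"claw": -1},
    {"tx": 0.5,"ty": 0,"tz": 0,"ax": 0,"ay": 0,"az": 0,"claw": -1},
  ],
)

```text
time_s: 6.35
tcp_pos: [0.4907, 0.0686, 0.2736]
eef_rot: [-180.0, 0.0, -85.2]
contact_force: [-1.1, 0.0, -0.2]
gripper_width: 0.0004
```

Call:
step_arm(
  increments=[
    {"tx": 0.5,"ty": 0,"tz": 0,"ax": 0,"ay": 0,"az": 0,"claw": -1},
    {"tx": 0.5,"ty": 0,"tz": 0,"ax": 0,"ay": 0,"az": 0,"claw": -1},
  ],
)

```text
time_s: 6.55
tcp_pos: [0.491, 0.0686, 0.2735]
eef_rot: [179.9, 0.0, -85.2]
contact_force: [-7.1, 1.1, 3.1]
gripper_width: 0.0007
```

The stop is reached: force jumps to 7 N with about 0.7 mm of give. I'll back off, lift, and go above the head with the jaws open.

Call:
step_arm(
  increments=[
    {"tx": -3,"ty": 0,"tz": 0,"ax": 0,"ay": 0,"az": 0,"claw": -1},
    {"tx": -9,"ty": 0,"tz": 0,"ax": 0,"ay": 0,"az": 0,"claw": -1},
    {"tx": 0,"ty": 0,"tz": 25,"ax": 0,"ay": 0,"az": 0,"claw": -1},
    {"tx": 0,"ty": 0,"tz": 35,"ax": 0,"ay": 0,"az": 0,"claw": -1},
    {"tx": 0,"ty": 0,"tz": 20,"ax": 0,"ay": 0,"az": 0,"claw": -1},
    {"tx": 8,"ty": 29,"tz": 0,"ax": 0,"ay": 0,"az": 0,"claw": 1},
    {"tx": 8,"ty": 29,"tz": 0,"ax": 0,"ay": 0,"az": 0,"claw": 1},
    {"tx": 8,"ty": 29,"tz": 0,"ax": 0,"ay": 0,"az": 0,"claw": 1},
    {"tx": 0,"ty": 0,"tz": 0,"ax": 0,"ay": 0,"az": 0,"claw": 1},
    {"tx": 0,"ty": 0,"tz": 0,"ax": 0,"ay": 0,"az": 0,"claw": 1},
  ],
)

```text
time_s: 7.55
tcp_pos: [0.5033, 0.1562, 0.3533]
eef_rot: [180.0, -0.0, -85.2]
contact_force: [-0.9, -1.0, -0.6]
gripper_width: 0.0349
```

```bash
python3 - <<'E'
from plan import *
w=cap('wrist','w1.png');s=r.get_state();print(s['tcp_pos'],s['eef_rot'],s['gripper_width'],s['contact_force'])
W=cloud(w).reshape(-1,3);P=W[(W[:,2]>.303)&(W[:,2]<.318)&(abs(W[:,0]-.5)<.06)&(abs(W[:,1]-.155)<.06)]
print(len(P),len(P) and cv2.minAreaRect(P[:,:2].astype(np.float32)),P.mean(0) if len(P) else 0)
P=W[(W[:,2]>.278)&(W[:,2]<.302)&(abs(W[:,0]-.53)<.02)&(abs(W[:,1]-.155)<.03)];print('button',len(P),P.mean(0) if len(P) else 0)
c=cap('side');im=c['image'][150:300,260:440];cv2.imwrite('pics/s4.png',cv2.resize(im,None,fx=4,fy=4,interpolation=3))
E
```

```text
[0.503276   0.15562997 0.35355127] [-1.79993446e+02 -3.34589809e-03 -8.52048086e+01] 0.03892498617870608 [ 0.68785182 -0.12421691 -0.00098618]
2609 ((0.5047211050987244, 0.1558661162853241), (0.03605438768863678, 0.028986703604459763), 5.293896198272705) [0.50484111 0.15470746 0.3099396 ]
button 453 [0.52253954 0.15065833 0.29439772]
```

View pics/w1.png

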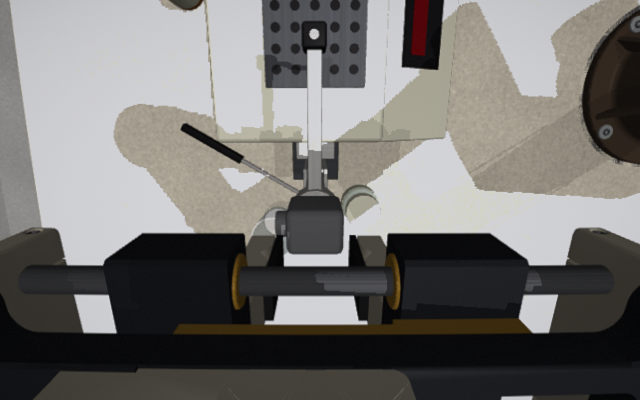

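View pics/s4.png

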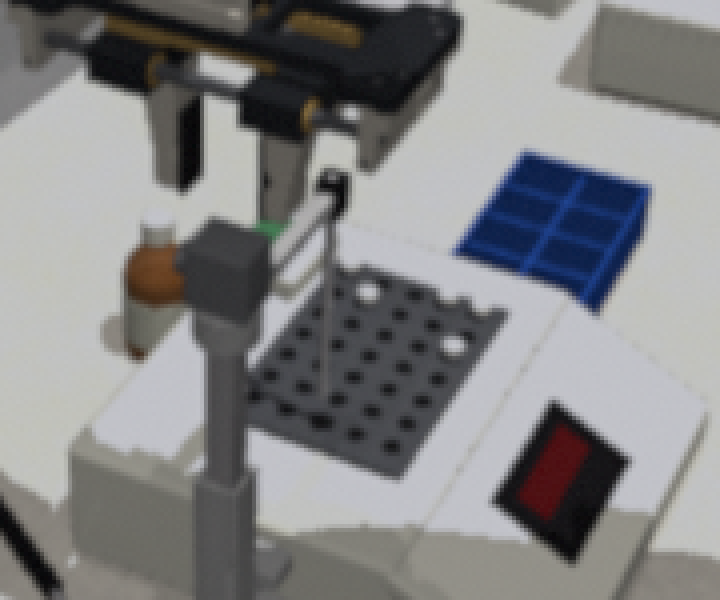

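Side view: the probe tip at (325,400) is directly above the well at (321,422). Wrist view: the bar runs straight from the head (315,225) to the clamp (314,35), and the button is on the left at (282,222). Next I open fully and descend around the head.

Call:
step_arm(
  increments=[
    {"tx": 1,"ty": 0,"tz": 0,"ax": 0,"ay": 0,"az": 0,"claw": 1},
    {"tx": 0,"ty": 0,"tz": 0,"ax": 0,"ay": 0,"az": 0,"claw": 1},
    {"tx": 0,"ty": 0,"tz": 0,"ax": 0,"ay": 0,"az": 0,"claw": 1},
    {"tx": 0,"ty": 0,"tz": 0,"ax": 0,"ay": 0,"az": 0,"claw": 1},
    {"tx": 0,"ty": 0,"tz": 0,"ax": 0,"ay": 0,"az": 0,"claw": 1},
    {"tx": 0,"ty": 0,"tz": 0,"ax": 0,"ay": 0,"az": 0,"claw": 1},
    {"tx": 0,"ty": 0,"tz": -20,"ax": 0,"ay": 0,"az": 0,"claw": 1},
    {"tx": 0,"ty": 0,"tz": -20,"ax": 0,"ay": 0,"az": 0,"claw": 1},
    {"tx": 0,"ty": 0,"tz": -15,"ax": 0,"ay": 0,"az": 0,"claw": 1},
    {"tx": 0,"ty": 0,"tz": -7,"ax": 0,"ay": 0,"az": 0,"claw": 1},
    {"tx": 0,"ty": 0,"tz": 0,"ax": 0,"ay": 0,"az": 0,"claw": 1},
  ],
)

```text
time_s: 8.75
tcp_pos: [0.5043, 0.1554, 0.2908]
eef_rot: [179.9, -0.0, -85.2]
contact_force: [-0.2, 0.4, 0.3]
gripper_width: 0.0875
```

Call:
step_arm(
  increments=[
    {"tx": 0,"ty": 0,"tz": 0,"ax": 0,"ay": 0,"az": 0,"claw": -1},
    {"tx": 0,"ty": 0,"tz": 0,"ax": 0,"ay": 0,"az": 0,"claw": -1},
    {"tx": 0,"ty": 0,"tz": 0,"ax": 0,"ay": 0,"az": 0,"claw": -1},
    {"tx": 0,"ty": 0,"tz": 0,"ax": 0,"ay": 0,"az": 0,"claw": -1},
    {"tx": 0,"ty": 0,"tz": 0,"ax": 0,"ay": 0,"az": 0,"claw": -1},
    {"tx": 0,"ty": 0,"tz": 0,"ax": 0,"ay": 0,"az": 0,"claw": -1},
    {"tx": 0,"ty": 0,"tz": 0,"ax": 0,"ay": 0,"az": 0,"claw": -1},
    {"tx": 0,"ty": 0,"tz": 0,"ax": 0,"ay": 0,"az": 0,"claw": -1},
  ],
  newtons=18,
)

```text
time_s: 9.55
tcp_pos: [0.5044, 0.1557, 0.2914]
eef_rot: [180.0, 0.0, -85.2]
contact_force: [-1.1, 0.3, 0.3]
gripper_width: 0.0363
```

Call:
step_arm(
  increments=[
    {"tx": 0,"ty": 0,"tz": -1,"ax": 0,"ay": 0,"az": 0,"claw": -1},
    {"tx": 0,"ty": 0,"tz": -1,"ax": 0,"ay": 0,"az": 0,"claw": -1},
    {"tx": 0,"ty": 0,"tz": -1,"ax": 0,"ay": 0,"az": 0,"claw": -1},
  ],
)

```text
time_s: 9.85
tcp_pos: [0.5045, 0.1557, 0.2888]
eef_rot: [-180.0, 0.0, -85.2]
contact_force: [-3.4, 1.4, 3.9]
gripper_width: 0.0361
```

```bash
python3 - <<'E'
from h import *
w=cap('wrist');W=cloud(w).reshape(-1,3);P=W[(W[:,2]>.293)&(W[:,2]<.318)&(abs(W[:,0]-.5)<.012)&(abs(W[:,1]-.155)<.025)]
print(len(P),np.median(P[:,2]));s=r.get_state();print(s['contact_force'],s['tcp_pos'],s['gripper_width'])
E
```

```text
2220 0.30674501300995594
[-2.11495119 -0.02675027  3.36776797] [0.50447711 0.15565194 0.2885668 ] 0.03637422710934157
```

The head follows: its top went from 0.310 to 0.307 at about 3.5 N. Continue to about 14 mm, then release so the pin rides on the wall.

Call:
step_arm(
  increments=[
    {"tx": 0,"ty": 0,"tz": -1.5,"ax": 0,"ay": 0,"az": 0,"claw": -1},
    {"tx": 0,"ty": 0,"tz": -1.5,"ax": 0,"ay": 0,"az": 0,"claw": -1},
    {"tx": 0,"ty": 0,"tz": -1.5,"ax": 0,"ay": 0,"az": 0,"claw": -1},
    {"tx": 0,"ty": 0,"tz": -1.5,"ax": 0,"ay": 0,"az": 0,"claw": -1},
  ],
)

```text
time_s: 10.3
tcp_pos: [0.5045, 0.1556, 0.2823]
eef_rot: [180.0, 0.0, -85.2]
contact_force: [-4.1, 0.4, 4.7]
gripper_width: 0.0363
```

Call:
step_arm(
  increments=[
    {"tx": 0,"ty": 0,"tz": -1.5,"ax": 0,"ay": 0,"az": 0,"claw": -1},
    {"tx": 0,"ty": 0,"tz": -1.5,"ax": 0,"ay": 0,"az": 0,"claw": -1},
    {"tx": 0,"ty": 0,"tz": -2,"ax": 0,"ay": 0,"az": 0,"claw": -1},
    {"tx": 0,"ty": 0,"tz": 0,"ax": 0,"ay": 0,"az": 0,"claw": -1},
  ],
)

```text
time_s: 10.7
tcp_pos: [0.5045, 0.1556, 0.277]
eef_rot: [180.0, -0.0, -85.2]
contact_force: [-2.8, 1.6, 0.4]
gripper_width: 0.0362
```

```bash
python3 - <<'E'
from h import *
w=cap('wrist');W=cloud(w).reshape(-1,3);P=W[(W[:,2]>.28)&(W[:,2]<.318)&(abs(W[:,0]-.5)<.012)&(abs(W[:,1]-.155)<.025)]
print(len(P),np.median(P[:,2]));s=r.get_state();print(s['contact_force'],s['tcp_pos'],s['gripper_width'])
c=cap('side');im=c['image'][150:300,260:440];cv2.imwrite('pics/s5.png',cv2.resize(im,None,fx=4,fy=4,interpolation=3))
E
```

```text
2271 0.29496712659314805
[-3.62676053  1.25568486 -0.32525315] [0.50448188 0.15564018 0.27705594] 0.03624636092236748
```

View pics/s5.png

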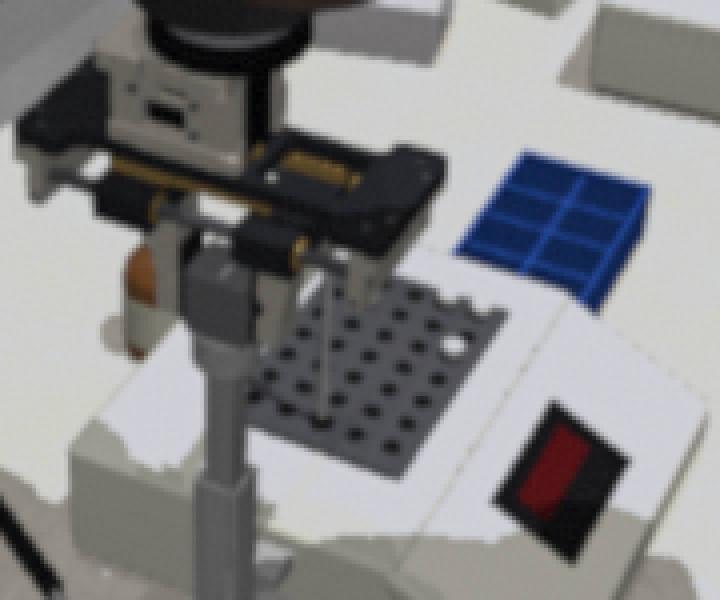

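The probe tip at (325,413) sits at the well mouth (321,422), and the mast is about 14.5 mm down. I'll carry it on to about 25 mm, short of any possible hole, and then release.

Call:
step_arm(
  increments=[
    {"tx": 0,"ty": 0,"tz": -1.5,"ax": 0,"ay": 0,"az": 0,"claw": -1},
    {"tx": 0,"ty": 0,"tz": -1.5,"ax": 0,"ay": 0,"az": 0,"claw": -1},
    {"tx": 0,"ty": 0,"tz": -1.5,"ax": 0,"ay": 0,"az": 0,"claw": -1},
  ],
)

```text
time_s: 11.1
tcp_pos: [0.5045, 0.1557, 0.2731]
eef_rot: [180.0, 0.0, -85.2]
contact_force: [-5.0, 1.8, 4.6]
gripper_width: 0.0362
```

Call:
step_arm(
  increments=[
    {"tx": 0,"ty": 0,"tz": -1.5,"ax": 0,"ay": 0,"az": 0,"claw": -1},
    {"tx": 0,"ty": 0,"tz": -1.5,"ax": 0,"ay": 0,"az": 0,"claw": -1},
    {"tx": 0,"ty": 0,"tz": -1.5,"ax": 0,"ay": 0,"az": 0,"claw": -1},
    {"tx": 0,"ty": 0,"tz": -1.5,"ax": 0,"ay": 0,"az": 0,"claw": -1},
  ],
)

```text
time_s: 11.5
tcp_pos: [0.5045, 0.1557, 0.2672]
eef_rot: [180.0, 0.0, -85.2]
contact_force: [-6.5, 2.0, 3.3]
gripper_width: 0.0361
```

```bash
python3 - <<'E'
from h import *
w=cap('wrist');W=cloud(w).reshape(-1,3);P=W[(W[:,2]>.27)&(W[:,2]<.318)&(abs(W[:,0]-.5)<.012)&(abs(W[:,1]-.155)<.025)]
print(len(P),np.median(P[:,2]));s=r.get_state();print(s['contact_force'],s['tcp_pos'],s['gripper_width'])
E
```

```text
2275 0.2851125999905587
[-4.23121033  1.52844099  2.78699255] [0.50450366 0.15564003 0.26691106] 0.036205655513520243
```

Call:
step_arm(
  increments=[
    {"tx": 0,"ty": 0,"tz": 0,"ax": 0,"ay": 0,"az": 0,"claw": 1},
    {"tx": 0,"ty": 0,"tz": 0,"ax": 0,"ay": 0,"az": 0,"claw": 1},
    {"tx": 0,"ty": 0,"tz": 0,"ax": 0,"ay": 0,"az": 0,"claw": 1},
    {"tx": 0,"ty": 0,"tz": 0,"ax": 0,"ay": 0,"az": 0,"claw": 1},
    {"tx": 0,"ty": 0,"tz": 0,"ax": 0,"ay": 0,"az": 0,"claw": 1},
    {"tx": 0,"ty": 0,"tz": 20,"ax": 0,"ay": 0,"az": 0,"claw": 1},
    {"tx": 0,"ty": 0,"tz": 25,"ax": 0,"ay": 0,"az": 0,"claw": 1},
    {"tx": 0,"ty": 0,"tz": 10,"ax": 0,"ay": 0,"az": 0,"claw": 1},
    {"tx": 0,"ty": 0,"tz": 0,"ax": 0,"ay": 0,"az": 0,"claw": -1},
    {"tx": 0,"ty": 0,"tz": 0,"ax": 0,"ay": 0,"az": 0,"claw": -1},
    {"tx": 0,"ty": 0,"tz": 0,"ax": 0,"ay": 0,"az": 0,"claw": -1},
    {"tx": 0,"ty": 0,"tz": 0,"ax": 0,"ay": 0,"az": 0,"claw": -1},
  ],
)

```text
time_s: 12.75
tcp_pos: [0.5043, 0.1554, 0.3211]
eef_rot: [179.9, -0.0, -85.2]
contact_force: [-0.2, 0.8, 0.0]
gripper_width: 0.0611
```

Call:
step_arm(
  increments=[
    {"tx": 0,"ty": 0,"tz": 0,"ax": 0,"ay": 0,"az": 0,"claw": -1},
    {"tx": 0,"ty": 0,"tz": 0,"ax": 0,"ay": 0,"az": 0,"claw": -1},
    {"tx": 0,"ty": 0,"tz": 0,"ax": 0,"ay": 0,"az": 0,"claw": -1},
    {"tx": 0,"ty": 0,"tz": 0,"ax": 0,"ay": 0,"az": 0,"claw": -1},
    {"tx": 0,"ty": 0,"tz": 0,"ax": 0,"ay": 0,"az": 0,"claw": -1},
    {"tx": 0,"ty": 0,"tz": 0,"ax": 0,"ay": 0,"az": 0,"claw": -1},
    {"tx": 0,"ty": 0,"tz": 0,"ax": 0,"ay": 0,"az": 0,"claw": -1},
  ],
)

```text
time_s: 13.45
tcp_pos: [0.5046, 0.1556, 0.3221]
eef_rot: [-180.0, 0.0, -85.2]
contact_force: [1.3, -0.4, -0.2]
gripper_width: 0.0054
```

```bash
cat > top.py <<'E'
from h import *
w=cap('wrist');W=cloud(w).reshape(-1,3);P=W[(W[:,2]>.24)&(W[:,2]<.297)&(abs(W[:,0]-.5)<.012)&(W[:,1]>.135)&(W[:,1]<.16)]
print(len(P),len(P) and np.percentile(P[:,2],[50,90]));s=r.get_state();print(s['contact_force'],s['tcp_pos'],s['gripper_width'])
E
python3 top.py
```

```text
1658 [0.28359559 0.28611464]
[ 0.15477001 -0.589347    0.23775984] [0.50461362 0.15561854 0.32208407] 0.0027109257104340357
```

Call:
step_arm(
  increments=[
    {"tx": 0,"ty": 0,"tz": -7,"ax": 0,"ay": 0,"az": 0,"claw": -1},
    {"tx": 0,"ty": 0,"tz": -6,"ax": 0,"ay": 0,"az": 0,"claw": -1},
    {"tx": 0,"ty": 0,"tz": -2,"ax": 0,"ay": 0,"az": 0,"claw": -1},
    {"tx": 0,"ty": 0,"tz": -1,"ax": 0,"ay": 0,"az": 0,"claw": -1},
    {"tx": 0,"ty": 0,"tz": -1,"ax": 0,"ay": 0,"az": 0,"claw": -1},
    {"tx": 0,"ty": 0,"tz": -1,"ax": 0,"ay": 0,"az": 0,"claw": -1},
    {"tx": 0,"ty": 0,"tz": -1,"ax": 0,"ay": 0,"az": 0,"claw": -1},
  ],
)

```text
time_s: 14.2
tcp_pos: [0.5048, 0.1556, 0.3042]
eef_rot: [-179.9, 0.0, -85.2]
contact_force: [-4.5, 0.8, 9.4]
gripper_width: 0.0007
```

Call:
step_arm(
  increments=[
    {"tx": 0,"ty": 0,"tz": -1,"ax": 0,"ay": 0,"az": 0,"claw": -1},
    {"tx": 0,"ty": 0,"tz": -1,"ax": 0,"ay": 0,"az": 0,"claw": -1},
  ],
)

```text
time_s: 14.4
tcp_pos: [0.5048, 0.1556, 0.3025]
eef_rot: [-179.9, 0.0, -85.2]
contact_force: [-4.3, 0.2, 8.0]
gripper_width: 0.0004
```

Call:
step_arm(
  increments=[
    {"tx": 0,"ty": 0,"tz": -0.7,"ax": 0,"ay": 0,"az": 0,"claw": -1},
    {"tx": 0,"ty": 0,"tz": -0.7,"ax": 0,"ay": 0,"az": 0,"claw": -1},
  ],
)

```text
time_s: 14.6
tcp_pos: [0.5047, 0.1556, 0.3011]
eef_rot: [-179.9, 0.0, -85.2]
contact_force: [-4.1, 0.1, 7.9]
gripper_width: 0.0004
```

Sliding steadily at about 8 N with the arm giving about 6 N/mm, so 1.5 mm per call keeps under 20 N even if the pin locks.

Call:
step_arm(
  increments=[
    {"tx": 0,"ty": 0,"tz": -0.8,"ax": 0,"ay": 0,"az": 0,"claw": -1},
    {"tx": 0,"ty": 0,"tz": -0.8,"ax": 0,"ay": 0,"az": 0,"claw": -1},
  ],
)

```text
time_s: 14.8
tcp_pos: [0.5048, 0.1557, 0.2995]
eef_rot: [-179.9, 0.0, -85.2]
contact_force: [-5.0, -0.3, 8.3]
gripper_width: 0.0008
```

Call:
step_arm(
  increments=[
    {"tx": 0,"ty": 0,"tz": -0.8,"ax": 0,"ay": 0,"az": 0,"claw": -1},
    {"tx": 0,"ty": 0,"tz": -0.8,"ax": 0,"ay": 0,"az": 0,"claw": -1},
  ],
)

```text
time_s: 15.0
tcp_pos: [0.5048, 0.1557, 0.2978]
eef_rot: [-179.9, 0.0, -85.2]
contact_force: [-3.1, -0.2, 4.5]
gripper_width: 0.0002
```

Call:
step_arm(
  increments=[
    {"tx": 0,"ty": 0,"tz": -0.8,"ax": 0,"ay": 0,"az": 0,"claw": -1},
    {"tx": 0,"ty": 0,"tz": -0.7,"ax": 0,"ay": 0,"az": 0,"claw": -1},
  ],
)

```text
time_s: 15.2
tcp_pos: [0.5048, 0.1557, 0.2955]
eef_rot: [-179.9, 0.0, -85.2]
contact_force: [-1.3, 0.2, 4.6]
gripper_width: 0.0007
```

Call:
step_arm(
  increments=[
    {"tx": 0,"ty": 0,"tz": -0.5,"ax": 0,"ay": 0,"az": 0,"claw": -1},
    {"tx": 0,"ty": 0,"tz": -0.5,"ax": 0,"ay": 0,"az": 0,"claw": -1},
  ],
)

```text
time_s: 15.4
tcp_pos: [0.5048, 0.1556, 0.2943]
eef_rot: [-180.0, 0.0, -85.2]
contact_force: [-3.2, -0.0, 8.8]
gripper_width: 0.0004
```

Call:
step_arm(
  increments=[
    {"tx": 0,"ty": 0,"tz": -0.6,"ax": 0,"ay": 0,"az": 0,"claw": -1},
    {"tx": 0,"ty": 0,"tz": -0.6,"ax": 0,"ay": 0,"az": 0,"claw": -1},
  ],
)

```text
time_s: 15.6
tcp_pos: [0.5049, 0.1556, 0.2941]
eef_rot: [-179.9, 0.0, -85.2]
contact_force: [-6.2, 0.1, 15.1]
gripper_width: 0.0006
```

Blocked: 1.2 mm commanded gave 0.2 mm of motion and 15 N, so the pin has probably snapped in. I'll lift and inspect the button.

Call:
step_arm(
  increments=[
    {"tx": 0,"ty": 0,"tz": 5,"ax": 0,"ay": 0,"az": 0,"claw": -1},
    {"tx": 0,"ty": 0,"tz": 20,"ax": 0,"ay": 0,"az": 0,"claw": -1},
    {"tx": 0,"ty": 0,"tz": 20,"ax": 0,"ay": 0,"az": 0,"claw": -1},
    {"tx": 0,"ty": 0,"tz": 18,"ax": 0,"ay": 0,"az": 0,"claw": -1},
    {"tx": 0,"ty": 0,"tz": 0,"ax": 0,"ay": 0,"az": 0,"claw": -1},
    {"tx": 0,"ty": 0,"tz": 0,"ax": 0,"ay": 0,"az": 0,"claw": -1},
  ],
)

```text
time_s: 16.2
tcp_pos: [0.5045, 0.1557, 0.3553]
eef_rot: [180.0, 0.0, -85.2]
contact_force: [0.0, 0.1, -0.5]
gripper_width: 0.0004
```

```bash
python3 - <<'E'
from plan import *
w=cap('wrist');W=cloud(w);im=w['image']
near=(abs(W[...,0]-.51)<.06)&(abs(W[...,1]-.155)<.05)
m=near&(abs(W[...,2]-.275)<.012)
P=W[m];print('z top',np.percentile(P[:,2],[10,50,90]))
zt=np.median(P[:,2]);H=P[abs(P[:,2]-zt)<.004];rc=cv2.minAreaRect(H[:,:2].astype(np.float32));print(rc)
m=near&(W[...,2]<zt-.006)&(W[...,2]>zt-.024)
L=(W[m][:,:2]-M)@Rh; Z=W[m][:,2]
hx=(H[:,:2]-M)@Rh; print('head face x range',np.percentile(hx[:,0],[1,99]))
k=(abs(L[:,1])<.012)&(L[:,0]>.012); print('button',k.sum(),k.sum() and np.percentile(L[k,0],[1,50,99]))
# same for w1-equivalent is not stored; view
p=proj(w,[.505,.156,.275])[0].astype(int);a,b=max(p[1]-60,0),max(p[0]-100,0)
A=cv2.resize(im[a:a+120,b:b+200],None,fx=4,fy=4,interpolation=3)
c=cap('side');B=cv2.resize(c['image'][190:270,280:380],None,fx=4,fy=4,interpolation=3)[:,:400]
t=cap('top')['image'];C=cv2.resize(t[205:245,215:315],None,fx=4,fy=4,interpolation=3)
out=np.zeros((480+0,800,3),np.uint8);out[:]=A
cv2.imwrite('pics/w2.png',out)
D=np.zeros((320,800,3),np.uint8);D[:,:400]=B;D[:160,400:]=C;cv2.imwrite('pics/s6.png',D)
E
```

```text
z top [0.26998123 0.27504348 0.27611686]
((0.5045040249824524, 0.15649835765361786), (0.03584001585841179, 0.030167993158102036), 4.179581642150879)
head face x range [-0.01537685  0.01968457]
button 219 [0.02032899 0.0244663  0.02818228]
```

View pics/w2.png

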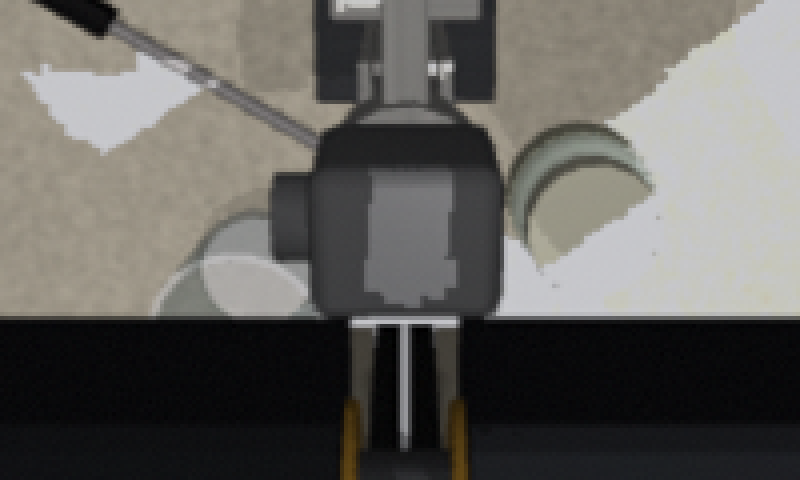

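View pics/s6.png

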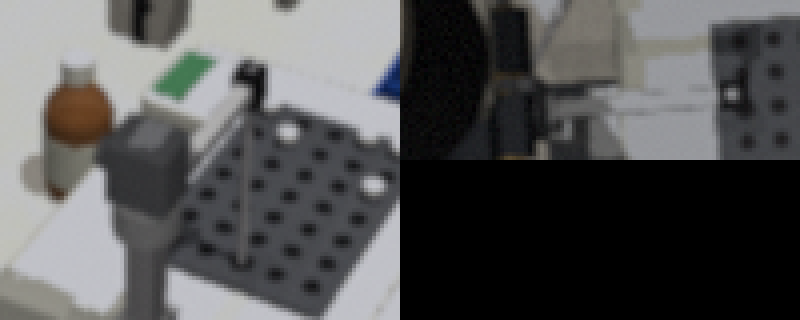

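The wrist view shows the button standing out 40 px against the head's 190 px (36 mm), about 7.7 mm of 8, so it is fully out. Side view: the probe at (245,262) is in the well, and the robot is clear of everything. Handing in.

```bash
python3 -c "
from plant import r
print(r.get_state()['contact_force'],r.close_job())"
```

```text
the job is handed in; nothing more can be done
[0.3258518  0.2028929  0.28580817] None
```

The job is done and handed in at about 16.3 s of the 58 s allowed.

**What I did**
1. I pushed the probe arm round with the closed fingers at 1–2 N until it met its stop. The last reading there was 7 N, and I backed off at once.
2. I squeezed the head at 18 N, carried the mast about 25 mm down, and let the button go.
3. I then pressed the head's top with the closed fingers in steps of 1–2 mm. It slid at about 5–9 N and stopped dead at about 35 mm, where the reading was 15 N. I lifted off there.

**Last checks**
- **Mast:** the head's top went from 0.310 m to 0.275 m, so it came down 35 mm, which fits the 32–54 mm given for the next hole.
- **Button:** it stands out about 7.7–8.5 mm from the head, against 8 mm when fully out, so the pin is in.
- **Probe:** the side picture shows it standing in the well. I did not measure the arm's angle again after the swing.
- **Loose things:** those in view (bottle, timer, beaker, jar, spare probe) looked unmoved. I did not measure them.
- **Robot:** clear of everything at hand-in, with the force reading near zero.

**Disagreements**
- The cameras put the mast's position 1–4 mm apart. This did not matter.
- The squeezed width read 36.3 mm against about 37 mm expected.

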